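Load the bench spring tester to its limit fork and leave it on the pawl

TASK

The spring tester's pawl is being held off its ratchet wheel by the hold-off lever. Facing the panel, swing that lever over to the right so that the pawl drops onto the wheel, then turn the fluted knob clockwise, click by click, until the pressure plate's pointer stands between the two prongs of the limit fork, and let go so that the pawl alone holds the spring at that length. Move the plate only with the knob, and leave the other things on the bench where they lie.

Things in the scene. Friction and masses are not known exactly. Their poses are not given: they have to be found in the camera images.
- rig: Spring tester fixed to the bench: aluminium panel, 178 mm up its 30 degree slope, 330 mm wide. Origin on the bench under it; x level, to the high edge; y level, to the left of a person facing the panel; z up. Seen by that person, from the left: fixed black block, spring lying across, black pressure plate, fluted knob on its ratchet wheel, and right of and above the knob the hold-off lever.
- knob_grip (a point): Point to grip on the knob's axis, 52 mm off the panel. Knob: black, fluted, 52 mm in diameter, from 32 to 66 mm off the panel; below it on its shaft a steel ratchet wheel 86 mm in diameter, its top 26 mm off the panel. z: the knob's axis, square to the panel, outwards (30 degrees from vertical). x: up the slope when the knob reads 0, turning with it (white line).
- knob (a joint): Knob angle, rad: 0 at rest, grows clockwise (looking down on it), stop at 3.9. The spring turns it back, 0.03 N m at 0, 0.18 at 3.3. With the pawl on the wheel it turns only forward; 12 teeth: it catches at 0.32 and every 0.524 rad on (0.84, 1.37, 1.89, 2.41, 2.94, 3.46). Turned past a catch by at least 0.05 (0.17 is safe) and let go, it falls back onto that catch and stays.
- lever_post (a point): Middle of the round black post at the end of the hold-off lever, the part to take hold of: post 12 mm in diameter, standing square to the panel from 34 to 70 mm off it; this point is 54 mm off the panel and 60 mm from the lever's pivot. z is square to the panel, outwards; x points from the pivot to the post.
- lever_hinge (a point): Point on the lever's pivot axis, level with lever_post (54 mm off the panel), fixed to the rig; 40 mm further up the slope than the knob's axis and 42 mm to its right.
- lever (a joint): Angle of the hold-off lever, rad: 0 when it points straight up the slope and its cam finger holds the pawl off the wheel, growing as the post swings clockwise, to the right; 1.4 at its stop, where the pawl is free. Light friction, it stays where it is left.
- pawl (a joint): Angle of the sprung pawl, a 97 mm dark steel arm lying across the top of the wheel pivoted at its left end, rad: about 0 held clear of the wheel; about 0.05 riding over a tooth's tip, 0.11 where it first drops on the wheel, 0.19 seated in a tooth.
- plate: Pressure plate: black block, 76 mm up the slope, 20 mm thick, 50 mm off the panel, running on two steel rods; its own y axis is the direction of its travel, to the left, compressing the spring. A rack and pinion tie it to the knob: it moves 12.0 mm per radian of the knob, 6.28 mm a click. Not to be pushed directly.
- pointer (a point): Tip of the dark steel pointer (2.5 mm wide at the tip) that stands out from the plate's low side over the scale rail.
- fork_mid (a point): Middle of the gap of the limit fork, level with the pointer's tip: a dark steel U on the bright scale rail along the panel's low side, its two prongs (each 7 mm wide, 10.4 mm apart) pointing up the slope at the pointer. Fixed; 17 to 37 mm to the left of where the pointer starts. y is the direction of the plate's travel (left).
- case: Black spectacle case lying loose on the bench, 150 by 66 by 42 mm; origin under its middle.
- hexkey: Large L-shaped dark steel hex key lying loose on the bench, 145 by 50 mm, 10 mm thick; origin under its long leg's middle.
- slide: Spare steel rod, 190 mm long, with a black bearing block 36 by 50 by 36 mm on it, lying loose on the bench; origin on the bench under the rod's middle.

How it is judged:
On the way:
1. the lever is swung over and the pawl lies on the wheel, before the spring is wound (value of joint lever above 0.9 rad and value of joint pawl above 0.04 rad and value of joint knob below 0.25 rad), for 0.2 s.
At the end, for the whole second after the job is handed in: The lever is swung over (beyond 0.9 rad), the pawl is seated in a tooth (beyond 0.16 rad), the knob is at rest and the pointer's tip stands between the fork's prongs, its middle within 4.2 mm of the middle of the gap along the plate's travel; the rig is let go (value of joint lever above 0.9 rad and value of joint pawl above 0.16 rad and y of pointer in the frame of fork_mid between -0.0042 and 0.0042 m and velocity of joint knob between -0.05 and 0.05 rad/s); the robot touches nothing.
It fails at once if the pressure plate is pushed by the robot instead of being wound by the knob (contact force between any of the fingers, the arm and plate above 3 N).
It fails at once if a thing on the bench is moved by more than 25 mm (distance of any of case, hexkey, slide from where it was at the start of the episode above 0.025 m).
It also fails if it takes over 59 s, if anything falls off the work surface, if the arm or the gripper's body presses on something with over 40 N, if the wrist force passes 120 N, or if a joint passes its speed limit or range.

ROBOT

A 7-joint arm with a two-finger parallel gripper is mounted at the origin on the work surface. World frame = base frame: x ahead of the robot, y to its left, z up, the work surface at z = 0. Lengths are in m, angles in rad, forces in N, time in s.
With the tool pointing down it reaches from about 0.425 to 0.875 m from the base axis. Payload 9.9 kg.
Tool frame: the origin (TCP) lies on the centre line of the jaws, within the pads' length; the fingertips stand 22 mm ahead of it and the grasp point (between the pads) lies 3 mm ahead of it (robot.tip_extent is the distance from the TCP to the fingertips, in m); z points along the fingers, y is the direction in which the jaws open and shut (so a half turn about z gives the same grasp; the last joint's range is limited). The gripper opens to 85 mm and grips with 20 to 120 N. Pads are 22 mm wide; open, the fingers measure 114 mm over their backs; the gripper's body (76 mm by 85 mm) begins 54 mm behind the grasp point. The pads swing forward as they close: fully open they stand 13 mm farther back than shut.
Start: joints at [-1.434, 0.576, 0.025, 1.437, -0.015, 1.129, -0.057], TCP at [0.148, 0.659, 0.253] pointing down, gripper open.
Joint ranges: [-2.76, 2.76], [-0.34, 2.15], [-1.52, 1.57], [0.19, 2.46], [-1.09, 4.23], [0.17, 1.99], [-2.82, 2.82]. Speed limits (rad/s): [2.22, 2.22, 3.01, 3.01, 3.14, 3.14, 3.14].

INTERFACE

Orientations are given as a rotation vector (axis times angle).
In Python, from cell import robot gives the robot as it stands.
- The arm moves only by the shell command python3 -m inch 'ROWS'. ROWS is JSON, a list of rows, each a list of 5 numbers: the shift along the tool's x, y, z in m, then the turn about the tool's z in rad, then the closure in counts, from 0 (fully open) to 255 (shut). A call has 1 to 12 rows; each row is the pose to reach, as a shift and turn from the pose commanded when the call began, along the tool's axes at that moment; what a row does not reach only later rows make up. A row lasts 1/12 s, in which the tool goes at most 41.7 mm and 7.16 degrees, less where a joint would pass 70% of its speed; a pose out of reach is approached as far as the arm can. A call with a gripper value outside its range is refused whole. The fingers move at their own pace and stop on an object; the grip force is fixed at half the most. Time passes only in rows, so rows that repeat a pose let the fingers close. It gives the time, the measured TCP pose, the force and the opening at its end, in the units of the state.
- robot.read_state(): the state, without advancing time (a new reading comes with each control period).
- robot.camera(name): name is "side" or "top" or "wrist"; returns the picture (420x560x3 uint8, red, green, blue); there is no depth.
- robot.camera_info(name): a dict with "fx", "fy", "cx", "cy" (pixels), "eye" and "attitude" of the camera in the world. Camera axes: x right, y up, looking along -z (the intrinsics and any distortion apply to the point x, -y, -z); pixel columns grow to the right and rows downward; lengths in m; the calibration is good to about 2 mm. A picture is of the moment at which its call begins: read the wrist's pose just before it. camera_info takes no time and is no camera call; for the wrist camera it gives the pose at the moment of the call.
- robot.sign_off(): hands the job in, once; it reports no verdict.
The state is a dict: "clock": time; "q": joint angles; "joint_vel": joint speeds; "tau": joint torques, N m; "position": TCP position; "eef_rot": TCP orientation; "ft_force": force on the tool from outside, world axes, zero at the start; "ft_torque": the same for the moment, N m; "finger_gap": finger opening in m.
Only numpy, scipy, OpenCV 4.12 (cv2) and the standard library are available. Lean on these libraries where they do the work, as an engineer would, in place of code of your own. Each camera call takes 0.05 s, during which the arm holds its last target. There are 200 camera calls.

## Working session

There is one attempt and no reset: what is moved stays moved. The work goes in short steps, Python scripts to look and compute and a shell command to move; the robot and the scene stay as the last step left them, time stands still between calls to the robot, and variables do not carry over. Pictures are saved under pics/ and viewed, about 8 in all and at most 12, crops included, and the job is handed in when it is done.

```bash
ls; mkdir -p pics
python3 - <<'E'
from cell import robot
import cv2,numpy as np
print(robot.read_state())
for n in("side","top","wrist"):
    print(n,robot.camera_info(n)); cv2.imwrite(f"pics/{n}0.png",robot.camera(n)[:,:,::-1])
E
```

```text
pics
{'clock': 0.0, 'q': array([-1.43380391,  0.57651628,  0.02487023,  1.4379205 , -0.01502845,
        1.12899252, -0.05651999]), 'joint_vel': array([ 0.0009575 , -0.00214569, -0.00127417,  0.0002842 ,  0.00127904,
       -0.00072836,  0.00089199]), 'tau': array([-4.28683325e-04, -7.65741563e+01,  2.25074597e+00, -2.85967398e+01,
        1.54971506e-02,  1.30752852e-02,  2.08706967e-05]), 'position': array([0.1477338 , 0.6582034 , 0.25244944]), 'eef_rot': array([-3.46135392e-01, -3.12235669e+00,  2.58897994e-03]), 'ft_force': array([ 0.59837931,  0.31097908, -0.89858813]), 'ft_torque': array([-0.00670018, -0.03699334,  0.00865712]), 'finger_gap': 0.08515759024725601}
side {'fx': 538.4168172129143, 'fy': 538.4168172129143, 'cx': 277.6478596480089, 'cy': 206.90882094183246, 'eye': array([ 0.37257597, -0.75410683,  0.94816708]), 'attitude': array([ 0.68865804, -0.06368164, -0.20160627])}
top {'fx': 387.77857654585415, 'fy': 387.77857654585415, 'cx': 281.5409965439118, 'cy': 206.309226425047, 'eye': array([ 0.43827409, -0.07469835,  0.99430792]), 'attitude': array([ 0.03607732, -0.07116757, -1.55427601])}
wrist {'fx': 339.97017631396267, 'fy': 339.97017631396267, 'cx': 281.3142752158179, 'cy': 207.27559666528214, 'eye': array([0.07963343, 0.67353064, 0.37288335]), 'attitude': array([-0.23269124, -0.18425573,  1.34072128])}
```

View pics/top0.png

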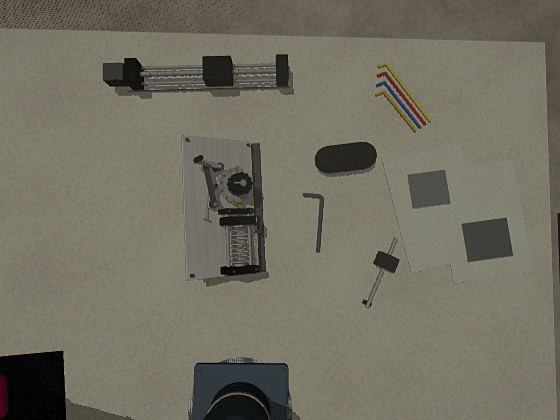

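View pics/side0.png

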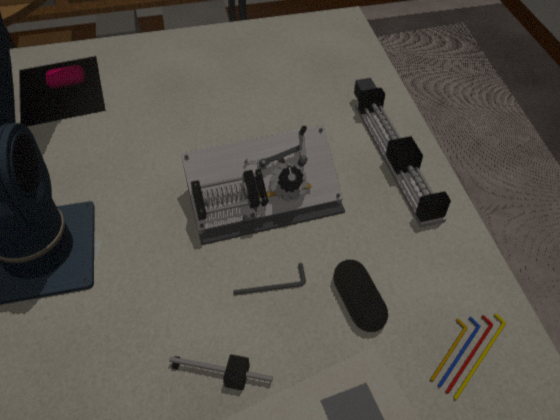

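The top view shows the panel at cols 183–265, rows 136–280, with its low side on the right, so up the slope is about world +y and the operator's right is about +x. The knob is near (239,184) in top and (291,178) in side. The lever post is near (198,159) in top and (303,130) in side. I'll enlarge both.

```bash
cat > h.py <<'E'
import numpy as np,cv2
from scipy.spatial.transform import Rotation as R
from cell import robot
def ray(info,u,v):
    d=np.array([(u-info["cx"])/info["fx"],-(v-info["cy"])/info["fy"],-1.])
    d=R.from_rotvec(info["attitude"]).apply(d); return np.array(info["eye"]),d/np.linalg.norm(d)
def tri(i1,p1,i2,p2):
    A=np.zeros((3,3));b=np.zeros(3);rs=[ray(i1,*p1),ray(i2,*p2)]
    for e,d in rs:
        P=np.eye(3)-np.outer(d,d);A+=P;b+=P@e
    x=np.linalg.solve(A,b); return x,[np.linalg.norm((np.eye(3)-np.outer(d,d))@(x-e)) for e,d in rs]
def plane(info,p,n,c):
    e,d=ray(info,*p); return e+d*(c-n@e)/(n@d)
def proj(info,X):
    c=R.from_rotvec(info["attitude"]).inv().apply(X-np.array(info["eye"]))
    return info["cx"]+info["fx"]*c[0]/-c[2],info["cy"]-info["fy"]*c[1]/-c[2]
E
python3 - <<'E'
import cv2,numpy as np
a=cv2.imread('pics/top0.png')[125:290,175:275]; b=cv2.imread('pics/side0.png')[115:250,175:355]
a=cv2.resize(a,None,fx=3.5,fy=3.5,interpolation=cv2.INTER_CUBIC);b=cv2.resize(b,None,fx=2.5,fy=2.5,interpolation=cv2.INTER_CUBIC)
o=np.zeros((580,800,3),np.uint8);o[:a.shape[0],:350]=a[:580];o[:b.shape[0],350:350+b.shape[1]]=b
o=np.clip(o*1.6,0,255).astype(np.uint8);cv2.imwrite('pics/crop1.png',o)
E
```

```text
(no output)
```

View pics/crop1.png

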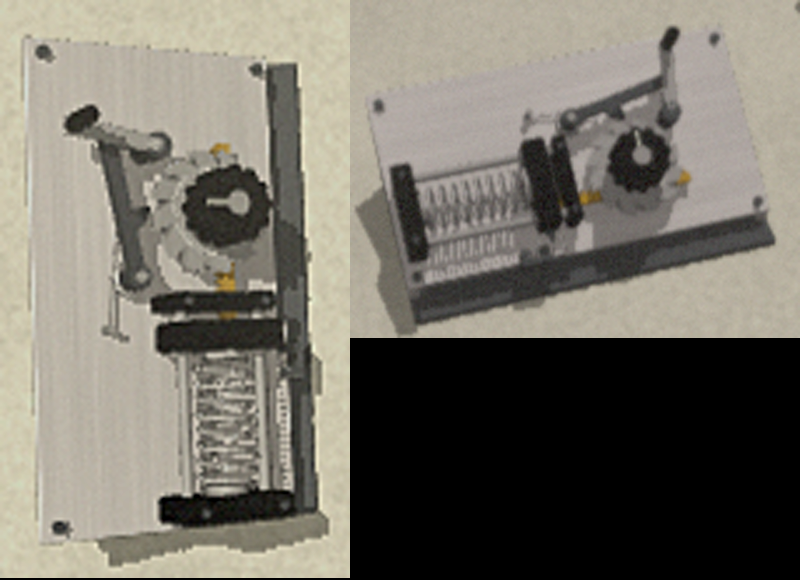

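```bash
cat >> h.py <<'E'
def T(x,y): return x/3.5+175,y/3.5+125
def S(x,y): return (x-350)/2.5+175,y/2.5+115
E
python3 - <<'E'
from h import *
t,s=robot.camera_info("top"),robot.camera_info("side")
P={}
for n,a,b in [("HR",(42,50),(714,38)),("LR",(256,68),(757,202)),("HL",(60,527),(378,105)),("knob",(228,206),(640,157)),("disc",(238,202),(642,153)),("posttop",(72,122),(671,33)),("hinge",(158,145),(669,118)),("pawlpiv",(133,278),(571,118))]:
    P[n],r=tri(t,T(*a),s,S(*b)); print(n,P[n].round(4),np.round(r,4))
n=np.cross(P["LR"]-P["HR"],P["HL"]-P["HR"]);n/=np.linalg.norm(n);n*=np.sign(n[2])
print("n",n,"tilt",np.degrees(np.arccos(n[2])),"yaw of -horizontal",np.degrees(np.arctan2(-n[1],-n[0])))
d=P["HL"]-P["HR"];print("left dir",np.degrees(np.arctan2(d[1],d[0])),np.linalg.norm(d),np.linalg.norm(P["LR"]-P["HR"]))
for k in P: print(k,"off panel",(P[k]-P["HR"])@n)
E
```

```text
HR [0.6502 0.1256 0.1108] [0.0004 0.0004]
LR [ 0.6588 -0.0096  0.0327] [0.0003 0.0003]
HL [0.3408 0.104  0.1122] [0.0009 0.0009]
knob [0.5515 0.0018 0.1044] [0.0018 0.0018]
disc [ 0.552  -0.0056  0.1173] [0.0012 0.0012]
posttop [0.5982 0.0958 0.1526] [0.0036 0.0036]
hinge [0.5908 0.0503 0.0951] [0.0001 0.0001]
pawlpiv [0.5034 0.0634 0.1007] [0.002 0.002]
n [ 0.03869367 -0.49815639  0.86622342] tilt 29.97730139525579 yaw of -horizontal 94.44145924877206
left dir -176.00240337141287 0.3101509104913222 0.1564223065969406
HR off panel 0.0
LR off panel 0.0
HL off panel 2.168404344971009e-19
knob off panel 0.05230478643328808
disc off panel 0.06720683720972223
posttop off panel 0.04898681867988782
hinge off panel 0.021603364904808103
pawlpiv off panel 0.01655782425140982
```

```bash
cat >> h.py <<'E'
yaw=np.radians(94.2)
L=np.array([-np.sin(yaw),np.cos(yaw),0]); H=np.array([np.cos(yaw),np.sin(yaw),0])
N=-.5*H+np.array([0,0,.8660]); U=.8660*H+np.array([0,0,.5])
K=np.array([.5515,.002,.1045]); G=K+.002*N+.04*U-.042*L
def goto(X,off=0.0):
    "tool-frame shift and turn to bring TCP to X, jaw axis at angle off (rad, ccw from above) from rig y"
    st=robot.read_state();M=R.from_rotvec(st["eef_rot"]).as_matrix()
    y=M[:,1];want=np.arctan2(L[1],L[0])+off;a=want-np.arctan2(y[1],y[0]);a=(a+np.pi/2)%np.pi-np.pi/2
    print("z axis",M[:,2].round(3),"shift",(M.T@(X-st["position"])).round(4),"turn",round(-a,3),"q7",st["q"][6].round(2),"clock",st["clock"])
E
python3 - <<'E'
from h import *
print("post",G+.06*U)
goto(G+.06*U+[0,0,.12]); goto(K+[0,0,.15])
E
```

```text
post [0.58711802 0.09044612 0.156232  ]
z axis [-0.    -0.001 -1.   ] shift [-0.5531 -0.4579 -0.023 ] turn 1.277 q7 -0.06 clock 0.15
z axis [-0.    -0.001 -1.   ] shift [-0.5377 -0.552  -0.0012] turn 1.277 q7 -0.06 clock 0.15
```

```bash
python3 -m inch '[[-0.03,-0.025,-0.023,0.1,0],[-0.06,-0.05,-0.023,0.2,0],[-0.09,-0.075,-0.023,0.3,0],[-0.12,-0.1,-0.023,0.4,0],[-0.15,-0.124,-0.023,0.45,0],[-0.18,-0.149,-0.023,0.5,0],[-0.21,-0.174,-0.023,0.6,0],[-0.24,-0.2,-0.023,0.7,0],[-0.27,-0.224,-0.023,0.8,0],[-0.30,-0.25,-0.023,0.9,0],[-0.33,-0.273,-0.023,1.0,0],[-0.36,-0.3,-0.023,1.1,0]]'; python3 -c "
from h import *
goto(G+.06*U+[0,0,.12])"
```

```text
clock: 1.15
position: [0.4341, 0.2859, 0.2763]
eef_rot: [-1.932, -2.477, -0.001]
ft_force: [0.5, 0.0, 0.6]
finger_gap: 0.0856
z axis [ 0.  0. -1.] shift [-0.2268  0.1008  0.    ] turn 0.172 q7 -0.26 clock 1.15
```

```bash
python3 -m inch '[[-0.035,0.016,0,0.05,0],[-0.07,0.032,0,0.1,0],[-0.1,0.045,0,0.17,0],[-0.135,0.06,0,0.17,0],[-0.17,0.075,0,0.17,0],[-0.2,0.09,0,0.17,0],[-0.226,0.1,0,0.17,0],[-0.226,0.1,0,0.17,0],[-0.226,0.1,0,0.17,0]]'; python3 -c "
from h import *
goto(G+.06*U+[0,0,.12])
i=robot.camera_info('wrist');im=robot.camera('wrist');print(i)
np.save('w1.npy',np.r_[i['eye'],i['attitude']])
cv2.imwrite('pics/w1.png',np.clip(im[:,:,::-1]*1.5,0,255).astype(np.uint8))
print('post',proj(i,G+.06*U),'hinge',proj(i,G),'knob',proj(i,K+.014*N))"
```

```text
clock: 1.9
position: [0.5866, 0.0909, 0.2759]
eef_rot: [2.135, 2.305, -0.002]
ft_force: [-0.1, 0.1, -0.8]
finger_gap: 0.0853
z axis [-0.001 -0.001 -1.   ] shift [-0.0005  0.0005 -0.0003] turn 0.003 q7 0.07 clock 1.9
{'fx': 339.97017631396267, 'fy': 339.97017631396267, 'cx': 281.3142752158179, 'cy': 207.27559666528214, 'eye': array([0.58073706, 0.15985209, 0.3961944 ]), 'attitude': array([-0.27647216, -0.00871375,  0.07577067])}
post (np.float64(283.3907615938837), np.float64(209.3532863389757)) hinge (np.float64(282.98560517269533), np.float64(257.55656337752487)) knob (np.float64(237.2012131310059), np.float64(293.72223814241397))
```

View pics/w1.png

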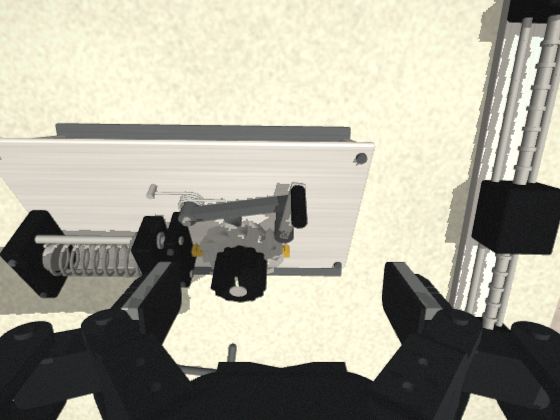

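```bash
python3 -c "
from h import *
i=dict(robot.camera_info('wrist'));t,s=robot.camera_info('top'),robot.camera_info('side')
def loc(X): d=X-K;return np.round([d@U,-d@L,d@N+.052],4)
for p,h in [((300,220),.07),((298.5,207),.054),((297,188),.034),((285,234),.024),((238,290),.066)]:
  X=plane(i,p,N,N@K+h-.052);print(p,h,X.round(4),'up,right,off',loc(X))
for a,p in ((t,T(70,121)),(s,S(671,34))):
  X=plane(a,p,N,N@K+.07-.052);print(X.round(4),loc(X))
for a,p in ((t,T(158,145)),(s,S(669,118))):
  X=plane(a,p,N,N@K+.022-.052);print(X.round(4),loc(X))
"
```

```text
(300, 220) 0.07 [0.5979 0.0909 0.1745] up,right,off [0.1089 0.0528 0.07  ]
(298.5, 207) 0.054 [0.5971 0.0957 0.1588] up,right,off [0.1052 0.0524 0.054 ]
(297, 188) 0.034 [0.5958 0.1059 0.1417] up,right,off [0.1055 0.0518 0.034 ]
(285, 234) 0.024 [0.5913 0.0523 0.0995] up,right,off [0.0384 0.0434 0.024 ]
(238, 290) 0.066 [0.5526 0.0036 0.1215] up,right,off [0.0098 0.0012 0.066 ]
[0.5909 0.0926 0.1758] [0.1114 0.0459 0.07  ]
[0.5973 0.0788 0.1676] [0.0949 0.0513 0.07  ]
[0.5908 0.0502 0.0959] [0.0348 0.0427 0.022 ]
[0.5906 0.0497 0.0957] [0.0343 0.0424 0.022 ]
```

```bash
python3 -c "
from h import *
X=K+.002*N+.099*U-.052*L;print(X);goto(X+[0,0,.003])
st=robot.read_state();M=R.from_rotvec(st['eef_rot']).as_matrix();print(M.round(3))
h=K+.002*N+.039*U-.042*L
for a in np.arange(.165,1.46,.107):
  P=h+.06*(np.cos(a)*U-np.sin(a)*L);print(round(a,2),(M.T@(P-X)).round(4))
"
```

```text
[0.59715459 0.09031483 0.155732  ]
z axis [-0.001  0.    -1.   ] shift [-0.0032  0.0111  0.1171] turn 0.006 q7 0.07 clock 1.95
[[-0.079  0.997 -0.001]
 [ 0.997  0.079  0.   ]
 [ 0.    -0.001 -1.   ]]
0.16 [-0.0007 -0.0001  0.0004]
0.27 [-0.0019  0.0061  0.0011]
0.38 [-0.0038  0.0122  0.0021]
0.49 [-0.0061  0.018   0.0035]
0.59 [-0.009   0.0235  0.0051]
0.7 [-0.0124  0.0286  0.007 ]
0.81 [-0.0162  0.0333  0.0092]
0.91 [-0.0204  0.0374  0.0116]
1.02 [-0.025   0.041   0.0143]
1.13 [-0.0299  0.0441  0.0171]
1.24 [-0.0351  0.0465  0.0201]
1.34 [-0.0405  0.0482  0.0231]
1.45 [-0.0459  0.0493  0.0263]
```

```bash
python3 -m inch '[[-0.003,0.011,0.02,0,100],[-0.003,0.011,0.05,0,100],[-0.003,0.011,0.08,0,100],[-0.003,0.011,0.1,0,100],[-0.003,0.011,0.117,0,100],[-0.003,0.011,0.117,0,100],[-0.003,0.011,0.117,0,160],[-0.003,0.011,0.117,0,200],[-0.003,0.011,0.117,0,230],[-0.003,0.011,0.117,0,230],[-0.003,0.011,0.117,0,230],[-0.003,0.011,0.117,0,230]]'; python3 -c "
from h import *
im=robot.camera('wrist');cv2.imwrite('pics/w2.png',np.clip(im[:,:,::-1]*1.5,0,255).astype(np.uint8))"
```

```text
clock: 2.95
position: [0.5983, 0.0912, 0.1609]
eef_rot: [2.13, 2.308, 0.004]
ft_force: [-0.5, 2.0, 7.6]
finger_gap: 0.0104
```

View pics/w2.png

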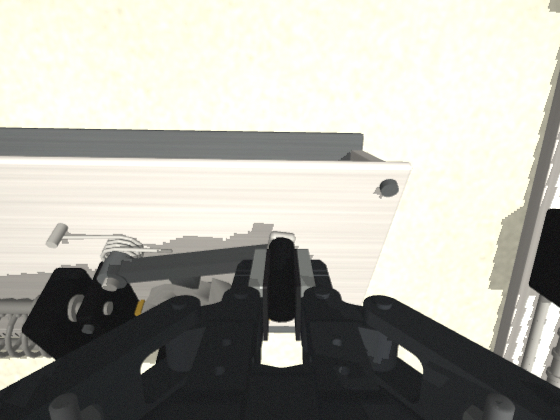

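```bash
python3 -m inch '[[-0.001,0.003,-0.004,0,230],[-0.002,0.006,-0.003,0,230],[-0.004,0.012,-0.002,0,230],[-0.006,0.018,-0.001,0,230],[-0.009,0.0235,0.001,0,230],[-0.0125,0.0285,0.003,0,230],[-0.016,0.033,0.005,0,230],[-0.02,0.037,0.0075,0,230],[-0.025,0.041,0.010,0,230],[-0.030,0.044,0.013,0,230],[-0.035,0.0465,0.016,0,230],[-0.038,0.0475,0.018,0,230]]'; python3 -c "
from h import *
im=robot.camera('wrist');cv2.imwrite('pics/w3.png',np.clip(im[:,:,::-1]*1.5,0,255).astype(np.uint8))"
```

```text
clock: 4.0
position: [0.6483, 0.0568, 0.1414]
eef_rot: [-2.131, -2.308, -0.001]
ft_force: [-0.1, -5.0, -4.8]
finger_gap: 0.0102
```

View pics/w3.png

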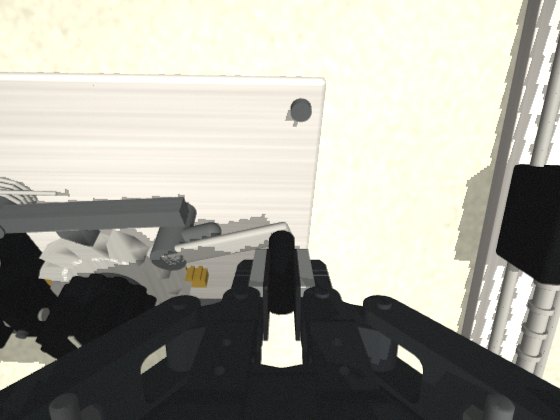

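The post is still in the jaws and the lever now points right. I'll release it, rise, and go above the knob.

```bash
python3 -m inch '[[0,0,0,0,120],[0,0,0,0,120],[0,0,0,0,120],[0,0,-0.03,0,120],[0,0,-0.06,0,120],[0,0,-0.09,0,100],[0,0,-0.12,0,60],[0,0,-0.12,0,40]]'; python3 -c "
from h import *
goto(K+[0,0,.12])
i=robot.camera_info('wrist');print(i['eye'],i['attitude'])
im=robot.camera('wrist');cv2.imwrite('pics/w4.png',im[:,:,::-1])
t=robot.camera('top');cv2.imwrite('pics/t4.png',t[:,:,::-1]);s=robot.camera('side');cv2.imwrite('pics/s4.png',s[:,:,::-1])
o=cv2.resize(np.ascontiguousarray(im[:,:,::-1]),(800,600));cv2.imwrite('pics/w4b.png',np.clip(o*1.3,0,255).astype(np.uint8))"
```

```text
clock: 4.72
position: [0.6506, 0.056, 0.2684]
eef_rot: [2.126, 2.303, 0.012]
ft_force: [1.0, -0.9, 0.4]
finger_gap: 0.0718
z axis [ 0.011  0.001 -1.   ] shift [-0.046  -0.1035  0.0428] turn 0.006 q7 0.15 clock 4.7167
[0.64315453 0.12484419 0.38874724] [-0.27515196 -0.02021752  0.07738366]
```

View pics/w4b.png

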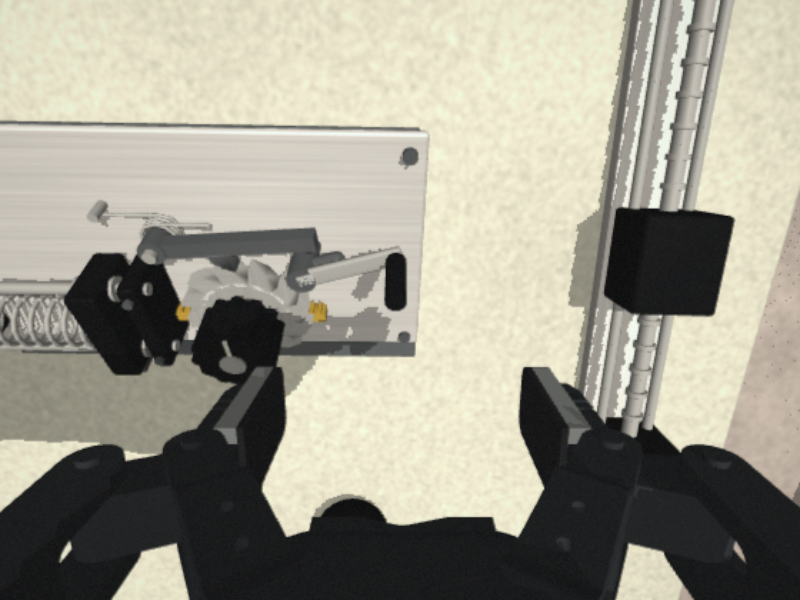

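The pawl has dropped and the post rests right of its pivot (796/2,281/2 in the raw frame). Next I'll look down on the scale rail to see the fork and pointer.

```bash
python3 -m inch '[[-0.025,-0.03,0,0,40],[-0.05,-0.06,0,0,40],[-0.075,-0.09,0,0,40],[-0.1,-0.12,0,0,40],[-0.125,-0.15,0,0,40],[-0.15,-0.18,0,0,40],[-0.16,-0.193,0,0,40],[-0.16,-0.193,0,0,40],[-0.16,-0.193,0,0,40]]'; python3 -c "
from h import *
i=robot.camera_info('wrist');print(i['eye'],i['attitude'])
im=robot.camera('wrist');cv2.imwrite('pics/w5.png',im[:,:,::-1])
np.save('w5.npy',np.r_[i['eye'],i['attitude']])
u,v=map(int,proj(i,K-.06*U-.02*N+.08*L));print(u,v,proj(i,K))
u0,v0=max(0,min(360,u-100)),max(0,min(270,v-75));print(u0,v0)
o=cv2.resize(np.ascontiguousarray(im[v0:v0+150,u0:u0+200,::-1]),(800,600),interpolation=cv2.INTER_CUBIC);cv2.imwrite('pics/w5b.png',np.clip(o*1.3,0,255).astype(np.uint8))"
```

```text
clock: 5.62
position: [0.4676, -0.1185, 0.2609]
eef_rot: [-2.132, -2.306, 0.0]
ft_force: [0.6, 0.7, 0.8]
finger_gap: 0.0719
[ 0.46161052 -0.0496655   0.38129649] [-0.27514425 -0.00891988  0.07771697]
296 107 (np.float64(407.2629263596857), np.float64(49.40267281069123))
196 32
```

View pics/w5b.png

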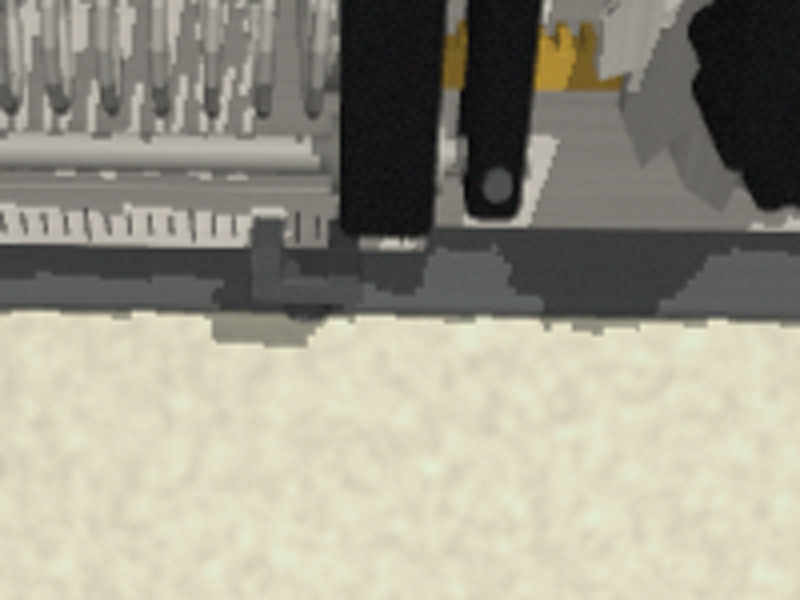

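```bash
python3 -c "
from h import *
i=robot.camera_info('wrist')
for x,y in ((540,100),(440,100),(340,100)):
  X=plane(i,(196+x/4,32+y/4),N,N@K+.05-.052);d=X-K;print((d@U).round(4),(d@L).round(4))
goto(K+.005*N+[0,0,.083],.45)"
```

```text
-0.0058 0.0554
-0.0059 0.0745
-0.006 0.0936
z axis [-0.  0. -1.] shift [0.1101 0.0923 0.0691] turn -0.443 q7 0.44 clock 5.6667
```

```bash
python3 -m inch '[[0.025,0.02,0,-0.1,40],[0.05,0.04,0,-0.2,40],[0.075,0.06,0,-0.3,40],[0.1,0.08,0.02,-0.4,40],[0.11,0.092,0.05,-0.443,40],[0.11,0.092,0.069,-0.443,40],[0.11,0.092,0.069,-0.443,40],[0.11,0.092,0.069,-0.443,40]]'; python3 -c "
from h import *
goto(K+.005*N+[0,0,.003],.45)"
```

```text
clock: 6.33
position: [0.5508, -0.0004, 0.1911]
eef_rot: [-1.569, -2.719, 0.003]
ft_force: [0.2, -0.5, 0.6]
finger_gap: 0.072
z axis [-0.003 -0.    -1.   ] shift [-0.0007  0.001   0.0793] turn 0.001 q7 0.63 clock 6.3333
```

```bash
python3 -m inch '[[0,0.001,0.03,0,40],[0,0.001,0.055,0,40],[0,0.001,0.07,0,40],[0,0.001,0.079,0,40],[0,0.001,0.079,0,40],[0,0.001,0.079,0,40]]'; python3 -c "
from h import *
print(robot.read_state()['ft_force'])"; python3 -m inch '[[0,0,0,0,100],[0,0,0,0,140],[0,0,0,0,160],[0,0,0,0,160],[0,0,0,0,160]]'; python3 -c "
from h import *
s=robot.camera('wrist');cv2.imwrite('pics/w6.png',np.clip(s[:,:,::-1]*1.5,0,255).astype(np.uint8))"
```

```text
clock: 6.83
position: [0.5526, -0.001, 0.1143]
eef_rot: [1.572, 2.719, 0.001]
ft_force: [0.6, -0.7, -0.2]
finger_gap: 0.0721
[ 0.61279503 -0.66388014 -0.22328321]
clock: 7.25
position: [0.5542, -0.0004, 0.116]
eef_rot: [1.57, 2.716, 0.006]
ft_force: [-0.8, 1.2, 12.5]
finger_gap: 0.0513
```

View pics/w6.png

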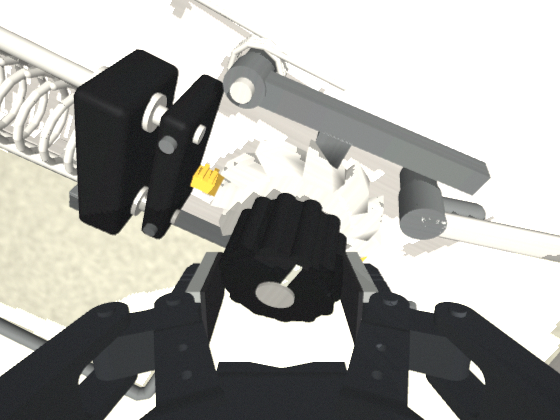

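The jaws hold the knob square (gap 51 mm), the white line is still at about 0, and the pawl's tooth lies on the wheel. Next is the first stroke.

```bash
python3 -m inch '[[0,0,0,0.1,160],[0,0,0,0.2,160],[0,0,0,0.3,160],[0,0,0,0.4,160],[0,0,0,0.5,160],[0,0,0,0.6,160],[0,0,0,0.7,160],[0,0,0,0.8,160],[0,0,0,0.9,160],[0,0,0,0.9,160]]'; python3 -m inch '[[0,0,0,0,40],[0,0,0,0,40],[0,0,0,0,40],[0,0,0,0,40]]';  python3 - <<'E'
from h import *
i=robot.camera_info('wrist');im=robot.camera('wrist');cv2.imwrite('pics/w7.png',np.clip(im[:,:,::-1]*1.5,0,255).astype(np.uint8))
goto(K+.005*N+[0,0,.003],.45)
print(proj(i,K+.014*N),proj(i,K+.014*N+.02*U),proj(i,K+.014*N-.02*L))
E
```

```text
clock: 8.13
position: [0.5514, -0.0005, 0.1159]
eef_rot: [-2.599, -1.761, -0.001]
ft_force: [-4.5, -1.4, 27.4]
finger_gap: 0.05
clock: 8.47
position: [0.5523, -0.0006, 0.1137]
eef_rot: [2.598, 1.766, 0.001]
ft_force: [0.0, -0.2, 0.0]
finger_gap: 0.0722
z axis [ 0.  0. -1.] shift [-0.     -0.0005  0.0017] turn -0.9 q7 0.02 clock 8.5167
(np.float64(286.9223795974559), np.float64(304.9648720906706)) (np.float64(266.01331075363834), np.float64(281.26253131190646)) (np.float64(333.9196601497755), np.float64(284.92834216582764))
```

View pics/w7.png

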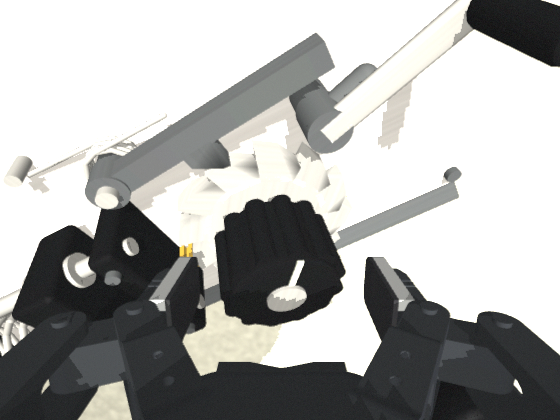

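```bash
cat > ang.py <<'E'
from h import *
def knobang(im,i,tag=None):
    "white line and disc on knob's top: pixel components of bright within the knob's dark top"
    H2=np.array([K+.014*N+.022*(np.cos(a)*U+np.sin(a)*L) for a in np.linspace(0,6.28,40)])
    poly=np.array([proj(i,p) for p in H2],np.float32)
    m=np.zeros(im.shape[:2],np.uint8);cv2.fillPoly(m,[poly.astype(np.int32)],255)
    b=((im.max(2)>75)&(m>0)).astype(np.uint8)
    ys,xs=np.nonzero(b)
    Q=np.array([plane(i,(x+.0,y+.0),N,N@K+.014)-K for x,y in zip(xs,ys)])
    uv=np.c_[Q@U,-(Q@L)];r=np.hypot(*uv.T)
    print('n',len(uv),'disc c',np.median(uv,0).round(4))
    for lo,hi in((.009,.013),(.013,.017),(.017,.022)):
        k=(r>lo)&(r<hi)
        if k.sum(): print(lo,k.sum(),'ang',np.round(np.arctan2(uv[k,1].mean(),uv[k,0].mean()),3))
E
python3 - <<'E'
from ang import *
w=np.load('w5.npy');i5=dict(robot.camera_info('wrist'));i5['eye'],i5['attitude']=w[:3],w[3:]
for h in (.015,.025,.035):
  for x in (268,308,346,390):
    X=plane(i5,(196+x/4,32+245/4),N,N@K+h-.052);d=X-K;print(h,x,(d@U).round(4),(d@L).round(4))
i=robot.camera_info('wrist');im=robot.camera('wrist');knobang(im,i)
E
```

```text
0.015 268 -0.0546 0.1113
0.015 308 -0.0545 0.1019
0.015 346 -0.0545 0.093
0.015 390 -0.0544 0.0827
0.025 268 -0.0494 0.1107
0.025 308 -0.0494 0.1016
0.025 346 -0.0493 0.093
0.025 390 -0.0493 0.083
0.035 268 -0.0443 0.1101
0.035 308 -0.0442 0.1014
0.035 346 -0.0442 0.093
0.035 390 -0.0441 0.0834
n 1946 disc c [-0.0019  0.0004]
0.009 233 ang 0.325
0.013 297 ang -2.935
0.017 839 ang -2.795
```

```bash
python3 -m inch '[[0,0,0,-0.12,40],[0,0,0,-0.24,40],[0,0,0,-0.36,40],[0,0,0,-0.48,40],[0,0,0,-0.6,40],[0,0,0,-0.72,40],[0,0,0,-0.84,40],[0,0,0,-0.9,40],[0,0,0,-0.9,40],[0,0,0,-0.9,100],[0,0,0,-0.9,160],[0,0,0,-0.9,160]]';python3 -m inch '[[0,0,0,0,160],[0,0,0,0,160],[0,0,0,0.1,160],[0,0,0,0.2,160],[0,0,0,0.3,160],[0,0,0,0.4,160],[0,0,0,0.5,160],[0,0,0,0.6,160],[0,0,0,0.7,160],[0,0,0,0.8,160],[0,0,0,0.9,160],[0,0,0,0.9,160]]'; python3 -m inch '[[0,0,0,0,40],[0,0,0,0,40],[0,0,0,0,40],[0,0,0,0,40]]';  python3 - <<'E'
from ang import *
i=robot.camera_info('wrist');im=robot.camera('wrist');cv2.imwrite('pics/w8.png',im[:,:,::-1])
goto(K+.005*N+[0,0,.003],-.45)
knobang(im,i)
E
```

```text
clock: 9.57
position: [0.5542, -0.0001, 0.1148]
eef_rot: [1.573, 2.715, 0.005]
ft_force: [1.9, 1.7, 11.9]
finger_gap: 0.0522
clock: 10.57
position: [0.5519, -0.0005, 0.1148]
eef_rot: [-2.604, -1.757, -0.0]
ft_force: [-7.5, 0.9, 25.3]
finger_gap: 0.0499
clock: 10.9
position: [0.552, -0.0008, 0.1132]
eef_rot: [2.599, 1.765, -0.0]
ft_force: [-0.4, 0.3, 0.7]
finger_gap: 0.0718
z axis [-0. -0. -1.] shift [ 0.0002 -0.0004  0.0013] turn -0.001 q7 0.02 clock 10.95
n 2004 disc c [-0.0018  0.0006]
0.009 235 ang 0.327
0.013 313 ang -3.051
0.017 865 ang -2.896
```

```bash
cat > ang.py <<'E'
from h import *
def knobang(im,i,thr=75):
    u,v=proj(i,K+.014*N)
    b=(im.max(2)>thr).astype(np.uint8)
    n,lab,st,c=cv2.connectedComponentsWithStats(b)
    j=[k for k in range(1,n) if 60<st[k,4]<3000 and np.hypot(c[k,0]-u,c[k,1]-v)<35]
    for k in j:
        ys,xs=np.nonzero(lab==k)
        Q=np.array([plane(i,(x,y),N,N@K+.014)-K for x,y in zip(xs,ys)]);uv=np.c_[Q@U,-(Q@L)]
        c0=np.median(uv,0); d=uv-c0; f=np.argsort(-np.hypot(*d.T))[:12]; m=d[f].mean(0)
        print('comp',st[k],'c',c0.round(4),'ang',np.arctan2(m[1],m[0]).round(3),'len',np.hypot(*m).round(4))
E
python3 - <<'E'
from ang import *
a=cv2.imread('pics/w7.png');b=cv2.imread('pics/w8.png');i=robot.camera_info('wrist')
for t in (60,75,100,130): print(t); knobang(a/1.5,i,t);knobang(b,i,t)
o=np.hstack([x[220:350,200:360] for x in (a,np.clip(b*1.5,0,255).astype(np.uint8))]);print(np.abs(o[:,:160].astype(int)-o[:,160:]).mean())
t=robot.camera('top');s=robot.camera('side');cv2.imwrite('pics/t8.png',t[:,:,::-1]);cv2.imwrite('pics/s8.png',s[:,:,::-1])
c=cv2.imread('pics/s4.png')[115:250,175:355];d=s[115:250,175:355,::-1]
bot=np.hstack([cv2.resize(np.ascontiguousarray(z),(400,300),interpolation=cv2.INTER_CUBIC) for z in (c,d)])
top=cv2.resize(o,(731,297))
top=np.hstack([top,np.zeros((297,69,3),np.uint8)])
cv2.imwrite('pics/cmp.png',np.vstack([top,np.clip(bot*1.5,0,255).astype(np.uint8)]))
E
```

```text
60
comp [ 267  260   40   52 1045] c [0.007  0.0032] ang 0.577 len 0.0195
comp [ 267  260   53   52 1068] c [0.0069 0.0035] ang 0.875 len 0.0194
75
comp [ 267  260   40   52 1009] c [0.0068 0.0031] ang 0.576 len 0.0197
comp [ 268  260   51   52 1037] c [0.0067 0.0034] ang 0.873 len 0.0195
100
comp [268 260  39  51 963] c [0.0068 0.0032] ang 0.59 len 0.0197
comp [268 261  51  51 991] c [0.0067 0.0033] ang 0.881 len 0.0194
130
comp [272 260  34  42 551] c [0.0099 0.006 ] ang 0.55 len 0.0152
comp [272 261  47  41 568] c [0.0097 0.0063] ang 0.916 len 0.0149
11.187916666666666
```

View pics/cmp.png

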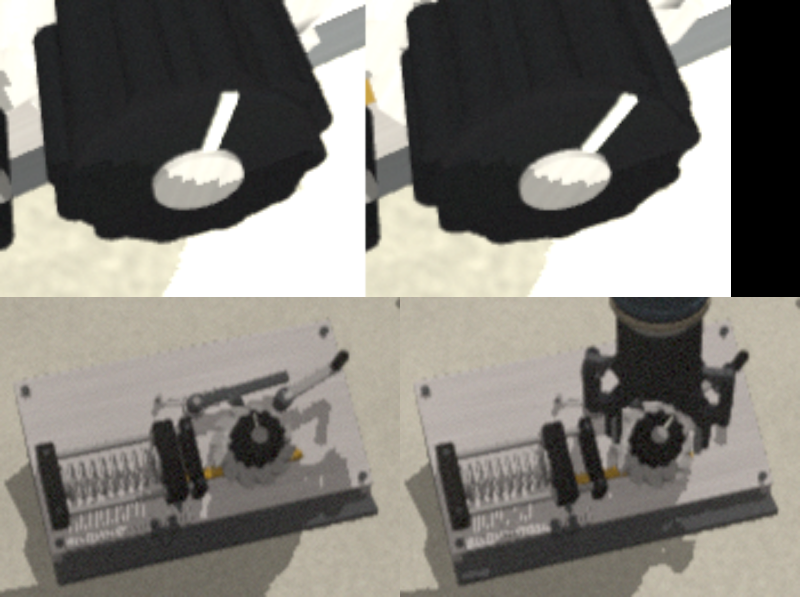

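Run:
```python
from h import *
i=dict(robot.camera_info('wrist'));p=robot.read_state()['position']
r=R.from_rotvec([0,0,.9])
i6=dict(i);i6['eye']=r.apply(i['eye']-p)+[.5542,-.0004,.116];i6['attitude']=(r*R.from_rotvec(i['attitude'])).as_rotvec()
def seg(name,sc,i,box):
    im=cv2.imread(name)/sc;b=(im.max(2)>75).astype(np.uint8)
    n,lab,st,c=cv2.connectedComponentsWithStats(b)
    u,v=proj(i,K+.014*N)
    k=min((k for k in range(1,n) if 300<st[k,4]<3000),key=lambda k:np.hypot(c[k,0]-u,c[k,1]-v))
    m=(lab==k).astype(np.uint8);disc=cv2.morphologyEx(m,cv2.MORPH_OPEN,cv2.getStructuringElement(cv2.MORPH_ELLIPSE,(15,15)))
    line=m&~cv2.dilate(disc,np.ones((5,5),np.uint8))
    ys,xs=np.nonzero(line);dy,dx=np.nonzero(disc);print(name,st[k],'disc',dx.mean().round(1),dy.mean().round(1),'line n',len(xs))
    for h in(.066,.068):
      Q=np.array([plane(i,(x,y),N,N@K+h-.052)-K for x,y in zip(xs,ys)],dtype=float);uv=np.c_[Q@U,-(Q@L)].astype(np.float32)
      vx,vy,x0,y0=cv2.fitLine(uv,cv2.DIST_L2,0,.01,.01).ravel()
      D=plane(i,(dx.mean(),dy.mean()),N,N@K+h-.052)-K
      print(h,'line centre',x0.round(4),y0.round(4),'fit ang',np.arctan2(vy,vx).round(3),'disc',(D@U).round(4),(-(D@L)).round(4),'ang from disc',np.arctan2(y0+D@L,x0-D@U).round(3))
seg('pics/w6.png',1.5,i6,0);seg('pics/w7.png',1.5,i,0);seg('pics/w8.png',1,i,0)
```

```text
pics/w6.png [256 264  46  44 961] disc 274.7 294.5 line n 160
0.066 line centre 0.0206 -0.0004 fit ang -0.003 disc 0.0035 -0.0005 ang from disc 0.007
0.068 line centre 0.0233 -0.0012 fit ang -0.003 disc 0.0068 -0.0013 ang from disc 0.007
pics/w7.png [ 267  260   40   52 1009] disc 286.2 297.8 line n 179
0.066 line centre 0.0185 0.0111 fit ang 0.6 disc 0.0051 0.0015 ang from disc 0.619
0.068 line centre 0.0213 0.0116 fit ang 0.6 disc 0.0083 0.0024 ang from disc 0.619
pics/w8.png [ 268  260   51   52 1037] disc 286.8 297.9 line n 195
0.066 line centre 0.0152 0.0142 fit ang 0.859 disc 0.0048 0.0017 ang from disc 0.878
0.068 line centre 0.0181 0.0146 fit ang 0.859 disc 0.0081 0.0025 ang from disc 0.878
```

```bash
cat > seg.py <<'E'
from h import *
def seg():
    i=robot.camera_info('wrist');im=robot.camera('wrist');b=(im.max(2)>75).astype(np.uint8)
    n,lab,st,c=cv2.connectedComponentsWithStats(b);u,v=proj(i,K+.014*N)
    k=min((k for k in range(1,n) if 300<st[k,4]<3000),key=lambda k:np.hypot(c[k,0]-u,c[k,1]-v))
    m=(lab==k).astype(np.uint8);disc=cv2.morphologyEx(m,cv2.MORPH_OPEN,cv2.getStructuringElement(cv2.MORPH_ELLIPSE,(15,15)))
    ys,xs=np.nonzero(m&~cv2.dilate(disc,np.ones((5,5),np.uint8)))
    uv=np.array([[(q:=plane(i,(x,y),N,N@K+.014)-K)@U,-(q@L)] for x,y in zip(xs,ys)],np.float32)
    vx,vy,x0,y0=cv2.fitLine(uv,cv2.DIST_L2,0,.01,.01).ravel()
    s=np.sign(vx*(x0-.004)+vy*(y0-.001));print('knob ang',np.arctan2(s*vy,s*vx).round(3),'px',st[k],'n',len(xs),'clock',robot.read_state()['clock'])
E
python3 -c "
from seg import *
seg()"
python3 -m inch '[[0,0,0,-0.12,40],[0,0,0,-0.24,40],[0,0,0,-0.36,40],[0,0,0,-0.48,40],[0,0,0,-0.6,40],[0,0,0,-0.72,40],[0,0,0,-0.84,40],[0,0,0,-0.9,40],[0,0,0,-0.9,40]]'
python3 -c "
from seg import *
seg()"
```

```text
knob ang 0.819 px [ 268  260   49   52 1033] n 196 clock 11.1
clock: 11.85
position: [0.552, -0.0011, 0.1134]
eef_rot: [1.569, 2.722, 0.0]
ft_force: [-0.1, -1.0, -0.2]
finger_gap: 0.0721
knob ang 0.84 px [ 261  286   76   27 1029] n 216 clock 11.9
```

The knob has settled at 0.84 as expected. One more click goes to 1.37.

```bash
python3 -m inch '[[0,0,0,0,100],[0,0,0,0,160],[0,0,0,0,160],[0,0,0,0,160],[0,0,0,0,160]]';python3 -m inch '[[0,0,0,0.1,160],[0,0,0,0.2,160],[0,0,0,0.3,160],[0,0,0,0.4,160],[0,0,0,0.5,160],[0,0,0,0.6,160],[0,0,0,0.7,160],[0,0,0,0.8,160],[0,0,0,0.9,160],[0,0,0,0.9,160]]'; python3 -m inch '[[0,0,0,0,40],[0,0,0,0,40],[0,0,0,0,40],[0,0,0,0,40],[0,0,0,0,40],[0,0,0,0,40],[0,0,0,0,40],[0,0,0,0,40],[0,0,0,0,40],[0,0,0,0,40]]'
python3 -c "
from seg import *
seg()"
```

```text
clock: 12.32
position: [0.5542, -0.0001, 0.1148]
eef_rot: [1.573, 2.715, 0.005]
ft_force: [1.4, 1.6, 12.3]
finger_gap: 0.0517
clock: 13.15
position: [0.5519, -0.0008, 0.115]
eef_rot: [-2.604, -1.757, -0.001]
ft_force: [-9.6, 0.2, 29.4]
finger_gap: 0.0503
clock: 13.98
position: [0.552, -0.0008, 0.1133]
eef_rot: [2.598, 1.766, -0.0]
ft_force: [0.1, -0.4, -0.2]
finger_gap: 0.0721
knob ang 1.345 px [ 268  268   69   44 1046] n 218 clock 14.0333
```

```bash
python3 -m inch '[[0,0,-0.03,0,40],[0,0,-0.06,0,40],[0,0,-0.09,0,40],[0,0,-0.12,0,40],[0,0,-0.147,0,40],[0,0,-0.147,0,40]]'; python3 -c "
from h import *
goto(np.array([.455,-.17,.26]),0)"
```

```text
clock: 14.53
position: [0.5541, -0.0015, 0.2653]
eef_rot: [2.596, 1.763, 0.01]
ft_force: [0.5, -0.1, 0.0]
finger_gap: 0.072
z axis [ 0.008  0.001 -1.   ] shift [-0.1931 -0.03    0.0045] turn -0.451 q7 -0.12 clock 14.5333
```

```bash
python3 -m inch '[[-0.035,-0.005,0,-0.1,40],[-0.07,-0.01,0,-0.2,40],[-0.105,-0.015,0,-0.3,40],[-0.14,-0.02,0,-0.4,40],[-0.175,-0.026,0,-0.45,40],[-0.193,-0.03,0,-0.45,40],[-0.193,-0.03,0,-0.45,40],[-0.193,-0.03,0,-0.45,40],[-0.193,-0.03,0,-0.45,40]]'; python3 -c "
from h import *
i=robot.camera_info('wrist');im=robot.camera('wrist');cv2.imwrite('pics/w9.png',im[:,:,::-1])
print(i['eye'],i['attitude']);np.save('w9.npy',np.r_[i['eye'],i['attitude']])
F=K-.05*U-.027*N+.1015*L;u,v=map(int,proj(i,F));print(u,v)
u0,v0=max(0,u-55),max(0,v-40);print(u0,v0)
o=cv2.resize(np.ascontiguousarray(im[v0:v0+75,u0:u0+100,::-1]),(800,600),interpolation=cv2.INTER_CUBIC);cv2.imwrite('pics/w9b.png',np.clip(o*1.5,0,255).astype(np.uint8))"
```

```text
clock: 15.28
position: [0.4534, -0.1685, 0.2601]
eef_rot: [-2.138, -2.301, -0.001]
ft_force: [-0.1, 1.3, -0.3]
finger_gap: 0.072
[ 0.44766222 -0.09965608  0.38049475] [-0.27515158 -0.00886347  0.07255729]
292 34
237 0
```

View pics/w9b.png

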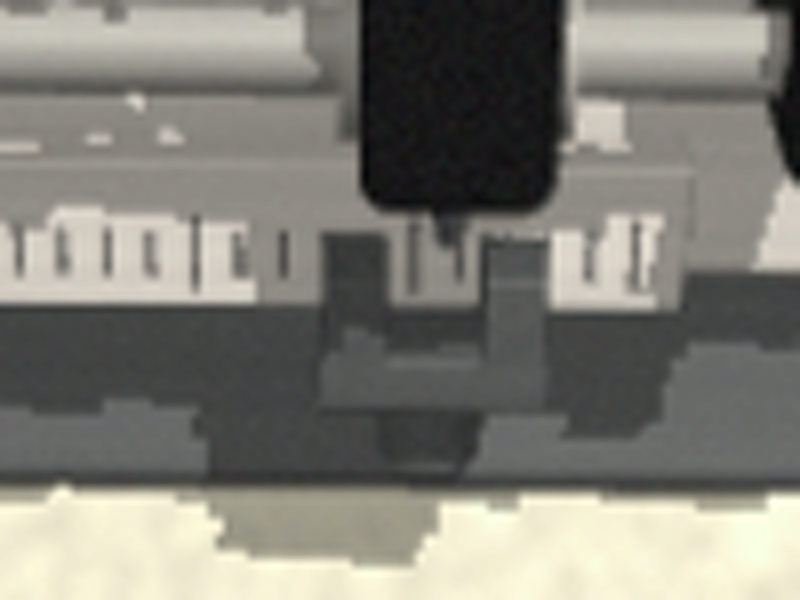

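```bash
python3 -c "
from cell import robot
print(robot.read_state()['ft_force'],robot.sign_off())"
```

```text
the job is handed in; nothing more can be done
[0.63160986 0.56948868 0.13443763] None
```

The job is done and handed in at about 15 s of the 59 s allowed. The pointer stands between the fork's prongs, and the pawl alone holds the spring.

- **Lever:** I gripped the post and swung it to the right, to about 1.25 rad going by the gripper's final position. In the wrist picture afterwards the pawl had dropped onto the wheel, with the knob still at 0.
- **Knob:** I turned it clockwise in three strokes of gripping, turning and letting go. Once settled, the white line read 0.84 rad after the second stroke and 1.35 after the third; the expected catches are 0.84 and 1.37. The reading after the first stroke (0.60) did not match a catch. It was taken right after release, so the knob was probably still falling back to 0.32.
- **Pointer:** In the last close-up the tip was about 1.6 mm to the right of the middle of the gap, within the 4.2 mm allowed. An earlier estimate from the plate's position gave about 1.3 mm to the right.
- **At hand-in:** The gripper was well clear of the rig and the wrist force was about zero. The arm never came near the case, hex key or spare rod.
- **Not measured:** I did not measure the pawl's seating angle. I take it as seated because the knob held at the catch after release. I also did not measure the loose things' positions again.

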